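# Pin the burr collar of the stall's spice mill

### The job

The spice mill is back together after cleaning, but its burr collar is still loose. Stand the yellow-headed pin in the hole of the lug on top of the mill's head and let go of it, swing the collar's lever slowly anticlockwise (seen from above) just until the pin drops through the collar, and then press the pin fully home. Do not force the pin at any point, and leave the other loose things on the counter where they are.

Things in the scene. Friction and masses are not known exactly. Their poses are not given: they have to be found in the camera images.
- mill: Red countertop burr mill, hopper off, fixed to the counter. Origin on the counter under the vertical axis of its round head (170 mm across, cover ring's top at z = 159 mm); its x axis points from the head's axis to the lug and on to the lying motor (motor 124 mm across, top z = 148 mm, reaching to x = 272 mm).
- collar_hub (a point): Top centre of the brass hub of the loose collar (52 mm across, z = 186 mm), on the head's axis. The collar's flange and its one pin hole are hidden under the cover. It needs 20 to 63 degrees anticlockwise from above to bring the hole under the lug; the lever is clamped on differently each time, so its direction does not tell. Turns freely: about 0.6 N at the lever's grip.
- seat_bore (a point): Hidden bore in the mill under the lug, its mouth just below the collar. A pin standing in the lug falls about 15 mm by its weight when the collar's hole comes under it, and blocks the collar: the lever stops dead. It then rests on a spring ball; pressing it the last 21 mm home takes about 10 N. The pin takes 80 N in all from lug, collar and bore, which is some 15 N of push at the lever's grip.
- lug_mouth (a point): Centre of the upper mouth of the pin hole in the lug, an aluminium block (26 mm along the mill's x, 34 mm across) on the cover ring, 48 mm from the head's axis; mouth at z = 183 mm. The hole is vertical, 11 mm across, 30 mm deep down to the collar's top face. Its z axis points up.
- lever_grip (a point): Top centre of the upright black grip on the collar's lever: a post 18 mm across, z = 176 to 222 mm, 115 mm from the head's axis. The flat steel bar under it, 14 mm wide, has its top at z = 176 mm. It starts on the robot's side of the head or to the left of it, and travels round the head's axis anticlockwise seen from above, across the robot's side.
- pin: Locking pin: steel shank 10 mm across, 66 mm long, chamfered end; round yellow head on top, 24 mm across, 22 mm tall; about 55 g. Origin at the centre of its lower end, z axis up along it. Stands a little loose in either hole of the wooden block, lower end at z = 10 mm. Lower end below the lug's mouth: 30 mm when standing on the collar, 66 mm when home (head down on the lug).
- pin_tip (a point): Centre of the lower end of the pin (same point as the pin's origin).
- pin_block: Beech block 70 x 170 x 45 mm, fixed; origin at the centre of its underside. Two upright holes 11.5 mm across, 35 mm deep, at +45 and -45 mm along its y axis, hold the pin and the short pin.
- short_pin: Another pin, not wanted here: black round head, shank 10 mm across and only 46 mm long, standing in the other hole of the block. Origin at its lower end. Leave it.
- tin: Open aluminium catch tin, 80 mm across, 45 mm tall, standing under the mill's chute. Origin at the centre of its underside. Leave it.
- hopper: The mill's milky plastic hopper standing upside down, 170 mm across, 150 mm tall. Origin at the centre of its underside. Leave it.
- burr: Spare steel burr ring, 92 mm across, 14 mm tall, lying flat. Leave it.
- oil_a: Small green oil bottle with a brass cap, 40 mm across, 125 mm tall. Origin at the centre of its underside. Leave it.
- oil_b: Small amber oil bottle with a brass cap, 40 mm across, 125 mm tall. Origin at the centre of its underside. Leave it.
- salt_grinder: Glass salt grinder with a black top, 58 mm across, 185 mm tall. Origin at the centre of its underside. Leave it.
- brush: Cleaning brush with a wooden handle, 200 mm long, lying flat. Origin at its middle. Leave it.

How it is judged (in metres and radians):
On the way, in this order (a step that is already met when the one before it is completed fails the run):
1. the pin stands let go in the lug, its lower end on the collar (horizontal distance between pin_tip and lug_mouth below 0.004 m and z of pin_tip in the frame of lug_mouth between -0.035 and -0.026 m and contact force between the fingers and pin below 0.1 N), for 0.2 s.
2. the collar has been turned until the pin dropped through it (horizontal distance between pin_tip and lug_mouth below 0.004 m and z of pin_tip in the frame of lug_mouth below -0.04 m), for 0.1 s.
3. the pin is pressed fully home (horizontal distance between pin_tip and lug_mouth below 0.004 m and z of pin_tip in the frame of lug_mouth below -0.064 m), for 0.2 s.
At the end, for the whole second after the job is handed in: The yellow-headed pin is at rest in the mill's lug, through the collar and fully home: its lower end at least 64 mm below the lug's mouth (66 mm is home) and within 4 mm of the hole's axis, upright within 0.08 rad (all of step 3 and angle between pin's own z axis and vertical below 0.08 rad and linear speed of pin below 0.02 m/s); the robot touches nothing.
It fails at once if the pin is forced: contact forces of more than 80 N in all between the pin and the mill with its collar (contact force between pin and mill above 80 N).
It fails at once if another thing on the counter is shifted by more than 30 mm or knocked over (distance of any of short_pin, tin, hopper, burr, oil_a, oil_b, salt_grinder, brush from where it was at the start of the episode above 0.03 m or angle between any of oil_a, oil_b, salt_grinder, hopper's own z axis and vertical above 0.5 rad).
It also fails if it takes over 61 s, if anything falls off the work surface, if the arm or the gripper's body presses on something with over 40 N, if the wrist force passes 120 N, or if a joint passes its speed limit or range.

### The arm

A 6-joint arm with a two-finger parallel gripper is mounted at the origin on the work surface. World frame = base frame: x ahead of the robot, y to its left, z up, the work surface at z = 0. Lengths are in mm, angles in rad, forces in N, time in s.
With the tool pointing down it reaches from about 350 to 975 mm from the base axis. Payload 7.1 kg.
Tool frame: the origin (TCP) lies at the very end of the fingers, on their centre line; the grasp point (between the pads) lies 19 mm behind it; z points along the fingers, x is the direction in which the jaws open and shut, and the axes are right-handed (so a half turn about z gives the same grasp; the last joint's range is limited). The gripper opens to 88 mm and grips with 3 to 60 N. Pads are 20 mm wide; open, the fingers measure 115 mm over their backs; the gripper's body (75 mm by 178 mm) begins 61 mm behind the grasp point.
Start: joints at [1.103, 0.423, 1.63, -0, 1.089, -0.019], TCP at [271.145, 563.103, 222.675] pointing down, gripper open.
Joint ranges: [-3, 3], [-0.9, 2.11], [0.09, 2.58], [-1.31, 4.45], [0.11, 2.69], [-2.54, 2.54]. Speed limits (rad/s): [2.39, 2.39, 3.01, 3.14, 3.14, 3.14].

### API

Orientations are given as a rotation vector (axis times angle).
In Python, from workcell import * gives the robot as it stands.
- The arm moves only by the tool arm_command, never from a script. Its argument "increments" is a list of rows, each a list of 2 entries, a list of its own where there are three numbers: the shift along the tool's x, y, z in cm, then the turn about the tool's z in degrees. In form: [[[dx, dy, dz], turn], ...]. A call has 1 to 20 rows; each row shifts and turns the pose as measured when the row begins, along the tool's axes as they then stand; what a row does not reach is not made up. A row lasts 1/10 s, in which the tool goes at most 50 mm and 8.59 degrees, less where a joint would pass 70% of its speed; a pose out of reach is approached as far as the arm can. A call is refused whole if a number of a shift passes 5 or a number of a turn 8.59, either way. A call with a gripper value outside its range is refused whole. "gripper" is the opening, from 0 (shut) to 1 (fully open), set as the call begins (left out, the last holds). The fingers move at their own pace and stop on an object; the grip force is fixed at half the most. Time passes only in rows, so rows that do not move let the fingers close. It gives the time, the measured TCP pose, the force and the opening at its end, in the units of the state.
- get_obs(): the state, without advancing time (a new reading comes with each control period).
- get_image(name): name is "scene" or "top" or "wrist"; returns the picture (384x512x3 uint8, red, green, blue); there is no depth.
- camera_params(name): a dict with "K" (3x3 intrinsics, pixels), "rvec" (rotation vector, rad) and "tvec" (3), from world to camera coordinates, as OpenCV has them; the wrist camera has in their place "T_tool_cam" (4x4, takes a point from camera to tool coordinates, whose origin is the TCP and whose axes are the tool frame's). Camera axes: x right, y down, z forward; pixel columns grow to the right and rows downward; lengths in mm; the calibration is good to about 2 mm. A picture is of the moment at which its call begins: read the wrist's pose just before it. camera_params takes no time and is no camera call.
- close_job(): hands the job in, once; it reports no verdict.
The state is a dict: "t": time; "qpos": joint angles; "qvel": joint speeds; "joint_torque": joint torques, N m; "ee_pos": TCP position; "orientation": TCP orientation; "ft_force": force on the tool from outside, world axes, zero at the start; "moment": the same for the moment, N m; "width": finger opening in mm.
Only numpy, scipy, OpenCV 4.12 (cv2) and the standard library are available. Lean on these libraries where they do the work, as an engineer would, in place of code of your own. Each camera call takes 0.05 s, during which the arm holds its last target.

## Working session

There is one attempt and no reset: what is moved stays moved. The work goes in short steps, Python scripts to look and compute and a tool call to move; the robot and the scene stay as the last step left them, time stands still between calls to the robot, and variables do not carry over. Pictures are saved under pics/ and viewed, and the job is handed in when it is done.

Besides the shell and the picture viewer there is one more tool, called after "Call:" as name(argument=value, ...) on one line, values as JSON. arm_command: Moves the arm, as the interface text tells. Its arguments: {"type":"object","properties":{"increments":{"type":"array","items":{"type":"array"}},"gripper":{"type":"number"}},"required":["increments"]}

```bash
mkdir -p pics && python3 - <<'E'
from workcell import *
import cv2
o=get_obs();print(o)
for n in("scene","top","wrist"):
    im=get_image(n);cv2.imwrite(f"pics/{n}0.png",im[:,:,::-1]);print(n,camera_params(n))
E
ls
```

```text
{'t': 0.0, 'qpos': array([ 1.10300589e+00,  4.23844171e-01,  1.63069054e+00, -1.70170383e-05,
        1.08860772e+00, -1.90286120e-02]), 'qvel': array([-1.60806580e-03, -3.92086256e-04, -2.37755155e-04,  2.46522517e-04,
        2.05147316e-04, -2.78643437e-05]), 'joint_torque': array([ 6.49032645e-04, -5.44622576e+01, -2.73671544e+01,  6.43804134e-02,
        2.25727097e-02, -1.06250295e-04]), 'ee_pos': array([270.89979629, 562.61463585, 221.89941168]), 'orientation': array([ 2.65933649e+00,  1.67105538e+00, -2.07275512e-03]), 'ft_force': array([-0.25884642, -0.93281704,  0.64182753]), 'moment': array([-0.04156293,  0.03803175, -0.01127562]), 'width': 87.454175681209}
scene {'K': array([[406.19836219,   0.        , 261.1526776 ],
       [  0.        , 406.19836219, 194.89135984],
       [  0.        ,   0.        ,   1.        ]]), 'rvec': array([ 2.35626291,  0.63018026, -0.22219727]), 'tvec': array([-461.99352612, -135.22879681, 1463.02858616])}
top {'K': array([[347.60197281,   0.        , 259.49927987],
       [  0.        , 347.60197281, 193.01942104],
       [  0.        ,   0.        ,   1.        ]]), 'rvec': array([ 2.01699425, -2.21519048,  0.23691967]), 'tvec': array([ -19.07767802,  555.2014965 , 1273.61133026])}
wrist {'K': array([[264.53512913,   0.        , 256.17157897],
       [  0.        , 264.53512913, 195.40539622],
       [  0.        ,   0.        ,   1.        ]]), 'T_tool_cam': array([[ 9.99999777e-01, -6.67380200e-04,  1.26108987e-05,
        -5.42093424e-01],
       [ 6.36786811e-04,  9.59483046e-01,  2.81765646e-01,
        -7.72335860e+01],
       [-2.00144757e-04, -2.81765575e-01,  9.59483257e-01,
        -1.61980567e+02],
       [ 0.00000000e+00,  0.00000000e+00,  0.00000000e+00,
         1.00000000e+00]])}
pics
```

View pics/scene0.png

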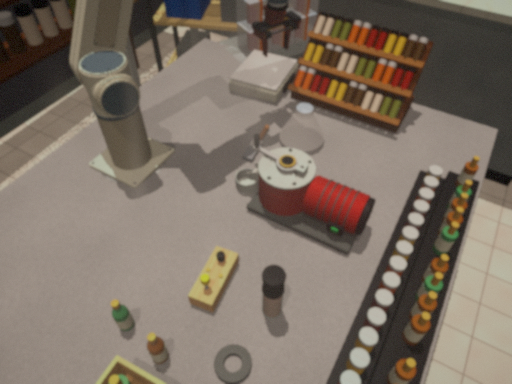

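View pics/top0.png

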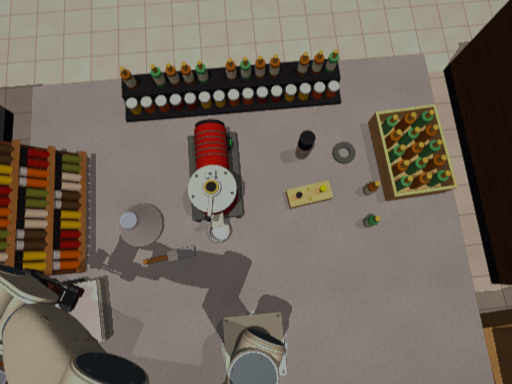

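View pics/wrist0.png

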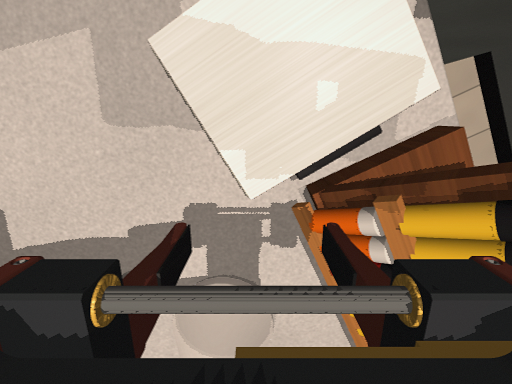

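```bash
cat > h.py <<'E'
import numpy as np,cv2
from workcell import *
def Rt(n):
    p=camera_params(n)
    if n=="wrist":
        o=get_obs();Rw=cv2.Rodrigues(np.array(o["orientation"]))[0];T=np.array(p["T_tool_cam"])
        R=Rw@T[:3,:3];c=Rw@T[:3,3]+np.array(o["ee_pos"]);return p["K"],R,c
    R=cv2.Rodrigues(p["rvec"])[0];return p["K"],R.T,-R.T@p["tvec"]
def ray(n,uv,cam=None):
    K,R,c=cam or Rt(n);d=R@np.linalg.inv(K)@np.array([uv[0],uv[1],1.]);return c,d
def onz(n,uv,z,cam=None):
    c,d=ray(n,uv,cam);return c+d*(z-c[2])/d[2]
def proj(n,P,cam=None):
    K,R,c=cam or Rt(n);q=K@(R.T@(np.array(P,float)-c));return q[:2]/q[2]
def tri(rays):
    A=np.zeros((3,3));b=np.zeros(3)
    for c,d in rays:
        d=d/np.linalg.norm(d);M=np.eye(3)-np.outer(d,d);A+=M;b+=M@c
    return np.linalg.solve(A,b)
E
python3 - <<'E'
from h import *
t=cv2.imread("pics/top0.png");s=cv2.imread("pics/scene0.png")
a=cv2.resize(t[110:250,170:345],None,fx=4.5,fy=4.2,interpolation=cv2.INTER_CUBIC)
cv2.imwrite("pics/top0z.png",a)
cv2.imwrite("pics/scene0z.png",cv2.resize(s[120:320,180:380],(800,600)[::-1] if 0 else (600,600),interpolation=cv2.INTER_CUBIC))
for n,im in(("top",t),("scene",s)):
    h=cv2.cvtColor(im,cv2.COLOR_BGR2HSV)
    m=cv2.inRange(h,(24,180,120),(34,255,255))
    k,l,st,ce=cv2.connectedComponentsWithStats(m)
    for i in range(1,k):
        if st[i,4]>15:print(n,st[i],ce[i])
E
```

```text
top [320 185   6   7  29] [322.68965517 187.79310345]
```

View pics/top0z.png

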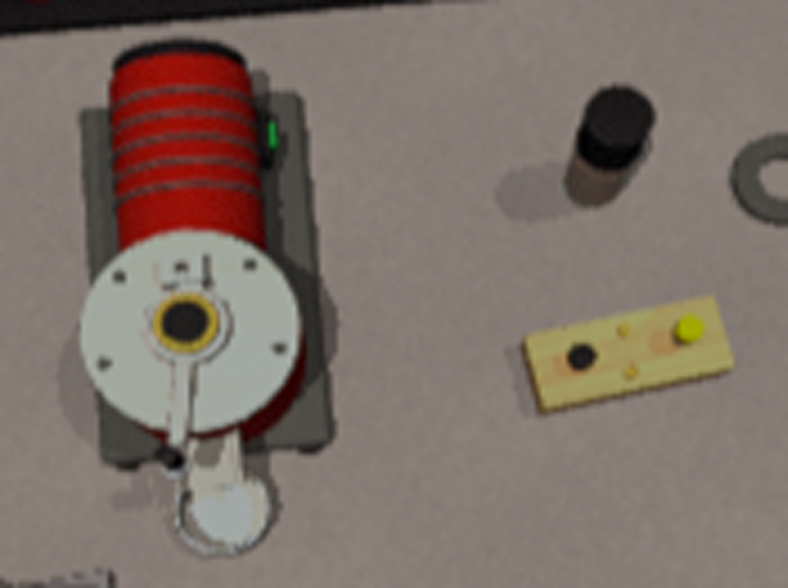

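View pics/scene0z.png

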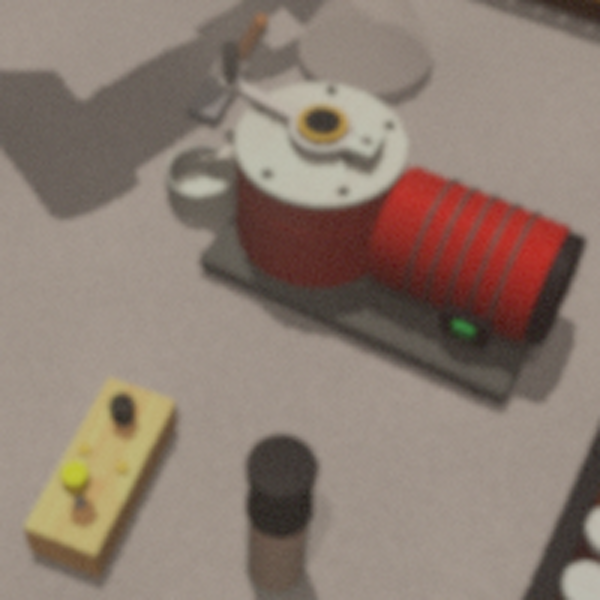

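```bash
python3 - <<'E'
from h import *
# pin head centre z=10+66+11=87, top 98
hub_t=(211.1,186.7);hub_s=(287.7,160.7)
print("hub",onz("top",hub_t,186),onz("scene",hub_s,186),tri([ray("top",hub_t),ray("scene",hub_s)]))
p_t=(323.0,187.8);p_s=(205,278)
print("pin",onz("top",p_t,87),onz("scene",p_s,87),tri([ray("top",p_t),ray("scene",p_s)]))
print("sp",onz("top",(170+581/4.5,110+355/4.2),67))
print("lug",onz("top",(210.2,173.6),183),onz("scene",(180+368/3,120+141/3),183))
print("grip",onz("top",(207.8,219.2),222),onz("scene",(180+231/3,120+47/3),222))
o=get_obs();print(cv2.Rodrigues(o["orientation"])[0])
E
```

```text
hub [561.99740551  97.23608023 186.        ] [567.9703267   90.77487088 186.        ] [564.26691005  98.39108126 177.6606262 ]
pin [ 542.70663371 -309.89359102   87.        ] [ 540.41720587 -308.4970219    87.        ] [ 541.8529512  -309.49549496   89.9554603 ]
sp [ 529.29978099 -220.13786691   67.        ]
lug [610.01608009  97.64311749 183.        ] [616.33471328  92.30477155 183.        ]
grip [444.62188253 111.07544138 222.        ] [455.1035973  105.41930122 222.        ]
[[ 4.33871949e-01  9.00974405e-01 -5.02487440e-04]
 [ 9.00973805e-01 -4.33872240e-01 -1.04025731e-03]
 [-1.15526056e-03 -1.38955369e-06 -9.99999333e-01]]
```

Call:
arm_command(increments=[[[0,0,-4],0],[[0,0,-4],0],[[0,0,0],8.5],[[0,0,0],8.5],[[0,0,0],8.5],[[0,0,0],8.5],[[0,0,0],8.5],[[0,0,0],8.5],[[0,0,0],8.5],[[0,0,0],4.8]])

```text
t: 1.15
ee_pos: [270.0, 560.9, 302.0]
orientation: [3.134, -0.034, -0.006]
ft_force: [0.2, 0.6, -0.5]
width: 87.7
```

Call:
arm_command(increments=[[[2.4,3.8,0],-1],[[2.4,3.8,0],0],[[2.4,3.8,0],0],[[2.4,3.8,0],0],[[2.4,3.8,0],0],[[2.4,3.8,0],0],[[2.4,3.8,0],0],[[2.4,3.8,0],0],[[2.4,3.8,0],0],[[2.4,3.8,0],0],[[2.4,3.8,0],0],[[2.4,3.8,0],0],[[2.4,3.8,0],0],[[2.4,3.8,0],0],[[0,0,0],0],[[0,0,0],0]])

```text
t: 2.75
ee_pos: [612.4, 5.2, 300.3]
orientation: [3.133, -0.006, -0.012]
ft_force: [-0.6, 1.2, 0.6]
width: 87.6
```

```bash
python3 - <<'E'
from h import *
import pickle
o=get_obs();cam=Rt("wrist");pickle.dump(cam,open("cam1.pkl","wb"));print(o["ee_pos"],o["orientation"])
im=get_image("wrist")[:,:,::-1];cv2.imwrite("pics/w1.png",im)
for nm,P in(("hub",(562,97,186)),("lug",(610,97,183))):print(nm,proj("wrist",P,cam))
E
```

```text
[612.4108183    5.17908685 300.3403982 ] [ 3.13297923 -0.00560217 -0.01154844]
hub [205.5688743  101.04688595]
lug [254.39375827 100.96930791]
```

View pics/w1.png

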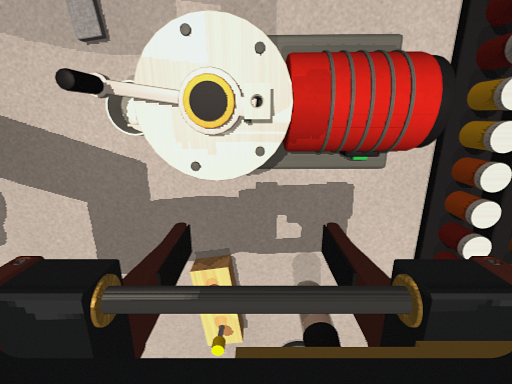

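```bash
python3 - <<'E'
from h import *
import pickle
cam=pickle.load(open("cam1.pkl","rb"));im=cv2.imread("pics/w1.png")
z=cv2.resize(im[70:130,180:285],None,fx=7,fy=7,interpolation=cv2.INTER_CUBIC);cv2.imwrite("pics/w1z.png",z)
g=cv2.cvtColor(im,cv2.COLOR_BGR2GRAY)
def cc(r0,r1,c0,c1,th):
    m=(g[r0:r1,c0:c1]<th).astype(np.uint8);k,l,st,ce=cv2.connectedComponentsWithStats(m)
    i=1+np.argmax(st[1:,4]);print(st[i],ce[i]+[c0,r0]);return ce[i]+[c0,r0]
lug=cc(90,112,248,268,100);hub=cc(80,122,190,230,70);gr=cc(55,100,45,110,70)
h=cv2.cvtColor(im,cv2.COLOR_BGR2HSV);m=cv2.inRange(h,(20,150,100),(34,255,255));m[:60]=0;m[140:]=0;m[:,:170]=0;m[:,240:]=0
c=max(cv2.findContours(m,0,1)[0],key=cv2.contourArea);e=cv2.fitEllipse(c);print("ring",e)
L=onz("wrist",lug,183,cam);H=onz("wrist",e[0],186,cam);H2=onz("wrist",hub,186,cam);print(L,H,H2,np.linalg.norm((L-H)[:2]))
print("cap",onz("wrist",(57,77),222,cam),onz("wrist",(66,79),222,cam),onz("wrist",gr,199,cam))
E
```

```text
[ 5  6  9 11 58] [258.10344828 100.60344828]
[   0    1   37   40 1159] [207.75150992 100.56945643]
[ 11  13  48  26 880] [78.59090909 81.33977273]
ring ((208.01487731933594, 100.02053833007812), (48.95884704589844, 52.85906219482422), 161.00592041015625)
[613.68542492  97.32564779 183.        ] [564.46348762  97.93987901 186.        ] [564.17523216  97.43275257 186.        ] 49.22576958435567
cap [445.28856223 114.76332994 222.        ] [452.53060647 113.18223593 222.        ] [448.30418169 114.00834247 199.        ]
```

View pics/w1z.png

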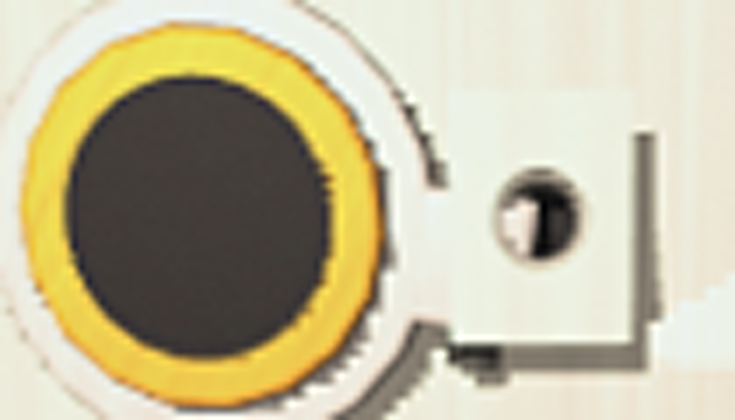

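Call:
arm_command(increments=[[[-1,4.5,0.5],0],[[-1,4.5,0.5],0],[[-1,4.5,1],0],[[-1,4.5,1],0],[[-1,4.5,1],0],[[-1,4.5,1],0],[[-1,4.5,1],0],[[0,4.5,1],0],[[0,4.5,1],0],[[0,0,1],0],[[0,0,0],0],[[0,0,0],0]])

```text
t: 4.0
ee_pos: [542.8, -392.9, 212.1]
orientation: [3.137, 0.036, -0.009]
ft_force: [-0.0, 1.1, -0.2]
width: 88.0
```

```bash
python3 - <<'E'
from h import *
import pickle
o=get_obs();cam=Rt("wrist");pickle.dump(cam,open("cam2.pkl","wb"));print(o["ee_pos"],o["orientation"],o["qpos"])
im=get_image("wrist")[:,:,::-1];cv2.imwrite("pics/w2.png",im)
h=cv2.cvtColor(np.ascontiguousarray(im),cv2.COLOR_BGR2HSV);m=cv2.inRange(h,(26,180,90),(34,255,255))
k,l,st,ce=cv2.connectedComponentsWithStats(m)
for i in range(1,k):
    if st[i,4]>40:print(st[i],ce[i],onz("wrist",ce[i],87,cam),onz("wrist",ce[i],92,cam))
E
```

```text
[ 542.76995514 -392.90175376  212.11866927] [ 3.1368498   0.03577471 -0.00899307] [-0.64106517  0.50081254  1.52967966 -0.00789007  1.11292059 -0.6603793 ]
[246  98  24  24 433] [257.54503464 109.77598152] [ 541.41950644 -308.7468142    87.        ] [ 541.42316319 -308.86412566   92.        ]
```

View pics/w2.png

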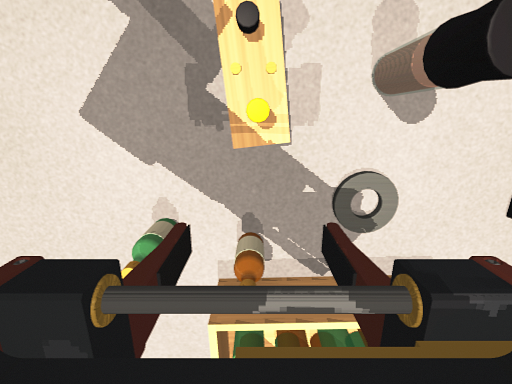

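```bash
python3 - <<'E'
from h import *
import pickle
cam=pickle.load(open("cam2.pkl","rb"))
print(onz("wrist",(392,72),0,cam),onz("wrist",(500,40),185,cam),onz("top",(306,136),185),onz("wrist",(249,262),80,cam))
# oil_b
P=np.array([541.4,-308.8]);y=2*np.arctan2(.0358,3.137);tx=np.array([np.cos(y),np.sin(y)]);ty=np.array([np.sin(y),-np.cos(y)])
d=P-[542.77,-392.9];print(d@tx,d@ty)
E
```

```text
[ 713.82554733 -256.47356655    0.        ] [ 693.44111809 -265.78913104  185.        ] [ 716.85484341 -253.33356637  185.        ] [ 535.00178307 -490.26456609   80.        ]
0.5496350541841906 -84.10936215016261
```

Call:
arm_command(increments=[[[0,-4,0],0],[[0,-4,0],0],[[0.05,-0.4,2],0],[[0,0,3],0],[[0,0,2],0],[[0,0,0],0],[[0,0,0],0]])

```text
t: 4.75
ee_pos: [545.6, -295.3, 147.6]
orientation: [3.133, 0.058, 0.004]
ft_force: [-0.1, -0.4, 0.5]
width: 87.5
```

Call:
arm_command(increments=[[[-0.25,0.65,0],1],[[-0.22,0.65,0],1],[[0,0,0],0],[[0,0,0],0]])

```text
t: 5.15
ee_pos: [542.9, -310.2, 152.1]
orientation: [3.13, -0.001, 0.013]
ft_force: [-0.5, 0.6, 0.1]
width: 87.7
```

Call:
arm_command(increments=[[[-0.1,-0.1,0],0],[[0,0,0],0],[[0,0,0],0]])

```text
t: 5.45
ee_pos: [541.8, -309.8, 152.7]
orientation: [3.13, -0.003, 0.014]
ft_force: [0.4, -0.4, -0.2]
width: 88.0
```

```bash
python3 - <<'E'
from h import *
for i in range(4):
    o=get_obs();print(o["t"],o["ee_pos"],o["orientation"],o["ft_force"]); im=get_image("wrist")
cv2.imwrite("pics/w3.png",im[:,:,::-1])
E
```

```text
5.45 [ 541.81918343 -309.78729002  152.73975336] [ 3.12987126e+00 -2.71048594e-03  1.40315340e-02] [ 0.37149234 -0.35362954 -0.20823874]
5.5 [ 541.7862217  -309.75531364  152.70387477] [ 3.12991423e+00 -2.70632373e-03  1.38675403e-02] [-0.33342568  0.2069692   0.88417231]
5.55 [ 541.81524681 -309.73920617  152.68099692] [ 3.12993741e+00 -2.63744041e-03  1.38573308e-02] [-0.0144209   0.088121   -0.78136136]
5.6 [ 541.84031548 -309.6875402   152.64164106] [ 3.12995252e+00 -2.54431124e-03  1.38272451e-02] [ 0.15351749  0.64580781 -0.47095248]
```

View pics/w3.png

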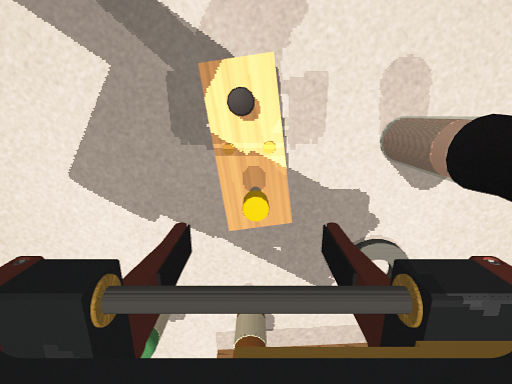

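```bash
python3 - <<'E'
from h import *
im=cv2.imread("pics/w3.png");cam=Rt("wrist")
h=cv2.cvtColor(im,cv2.COLOR_BGR2HSV);m=cv2.inRange(h,(24,200,90),(34,255,255));m[:185]=0;m[235:]=0
k,l,st,ce=cv2.connectedComponentsWithStats(m)
for i in range(1,k):
    if st[i,4]>40:print(st[i],ce[i],onz("wrist",ce[i],90,cam))
o=get_obs();R=cv2.Rodrigues(o["orientation"])[0];print(o["ee_pos"]+R@[0,0,63-19+19])
E
```

```text
[243 197  26  24 485] [255.31340206 208.57731959] [ 541.42314415 -311.87649902   90.        ]
[ 542.40907661 -310.42747131   89.62863969]
```

Call:
arm_command(increments=[[[0,0,2],0],[[0,0,2],0],[[0,0,1.5],0],[[0,0,0],0],[[0,0,0],0]])

```text
t: 6.15
ee_pos: [543.4, -310.6, 96.5]
orientation: [3.129, -0.002, 0.016]
ft_force: [0.8, -0.3, 0.1]
width: 87.8
```

Call:
arm_command(increments=[[[-0.2,0,1],0],[[0,0,1],0],[[0,0,0.6],0],[[0,0,0],0],[[0,0,0],0]])

```text
t: 6.65
ee_pos: [542.4, -311.5, 70.0]
orientation: [3.128, -0.002, 0.019]
ft_force: [-0.1, -0.4, 0.2]
width: 87.7
```

Call:
arm_command(increments=[[[-0.1,0,0],0],[[0,0,0],0],[[0,0,0],0],[[0,0,0],0],[[0,0,0],0],[[0,0,0],0],[[0,0,0],0],[[0,0,0],0]], gripper=0.1)

```text
t: 7.45
ee_pos: [542.0, -311.9, 71.2]
orientation: [3.127, -0.002, 0.022]
ft_force: [-0.4, -0.1, 0.3]
width: 27.5
```

Call:
arm_command(increments=[[[0,0,0],0],[[0,0,0],0],[[0,0,0],0]])

```text
t: 7.75
ee_pos: [542.1, -311.9, 71.2]
orientation: [3.127, -0.002, 0.022]
ft_force: [0.3, -0.3, -0.5]
width: 23.7
```

Call:
arm_command(increments=[[[0,0,-1],0],[[0,0,-2],0],[[0,0,-2],0],[[0,0,-3],0],[[0,0,-4],0],[[0,0,-4],0],[[0,0,-4],0],[[0,0,-2],0],[[0,0,0],0],[[0,0,0],0]])

```text
t: 8.75
ee_pos: [538.1, -308.1, 304.1]
orientation: [3.126, -0.002, 0.025]
ft_force: [0.1, -0.2, -1.3]
width: 23.1
```

Call:
arm_command(increments=[[[0.8,-3,0],0],[[0.8,-4,0],0],[[0.8,-4,0],0],[[0.8,-4,0],0],[[0.8,-4,0],0],[[0.8,-4,0],0],[[0.8,-4,0],0],[[0.8,-4,0],0],[[0.8,-3,0],0],[[0,-2,0],0],[[0,0,0],0],[[0,0,0],0],[[0,0,0],0]])

```text
t: 10.05
ee_pos: [601.8, 65.0, 274.1]
orientation: [3.128, -0.006, -0.033]
ft_force: [-0.9, -0.2, -0.8]
width: 23.3
```

```bash
python3 - <<'E'
from h import *
o=get_obs();cam=Rt("wrist");print(o["t"],o["ee_pos"],o["orientation"])
im=get_image("wrist")[:,:,::-1];cv2.imwrite("pics/w4.png",im)
R=cam[1];print(proj("wrist",(612.3,97.6,183),cam))
Rw=cv2.Rodrigues(o["orientation"])[0];print(proj("wrist",o["ee_pos"]+Rw@[0,0,61],cam),Rw[:,2])
E
```

```text
10.05 [601.78312725  64.97034904 274.08901665] [ 3.12790541 -0.00576574 -0.03325096]
[269.16887105 164.28354982]
[256.40456732 207.64488202] [-0.0212823  -0.01346482 -0.99968283]
```

View pics/w4.png

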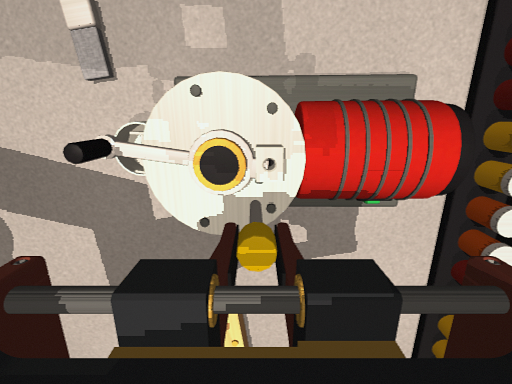

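Call:
arm_command(increments=[[[0.3,-1,-0.5],0],[[0.4,-1,0],0],[[0.3,-0.8,0],0],[[0,0,0],0],[[0,0,0],0],[[0,0,0],0]])

```text
t: 10.7
ee_pos: [613.4, 92.8, 279.4]
orientation: [3.128, -0.012, -0.032]
ft_force: [0.7, -0.2, -1.6]
width: 23.5
```

```bash
python3 - <<'E'
from h import *
o=get_obs();cam=Rt("wrist");print(o["t"],o["ee_pos"],o["orientation"])
im=get_image("wrist")[:,:,::-1];cv2.imwrite("pics/w5.png",im)
cv2.imwrite("pics/w5z.png",cv2.resize(im[150:270,200:320],(600,600),interpolation=cv2.INTER_CUBIC))
Rw=cv2.Rodrigues(o["orientation"])[0];tip=o["ee_pos"]+Rw@[0,0,61]
print(tip,Rw[:,2],[(np.array(proj("wrist",p,cam))-[200,150])*5 for p in(tip,(612.3,97.6,183))])
E
```

```text
10.7 [613.4442871   92.79371575 279.35798478] [ 3.12792657 -0.01182793 -0.03162799]
[612.2077756   91.97593948 218.37600153] [-0.02027068 -0.01340617 -0.99970464] [array([282.01293258, 288.22006236]), array([285.51259365, 202.88764264])]
```

View pics/w5z.png

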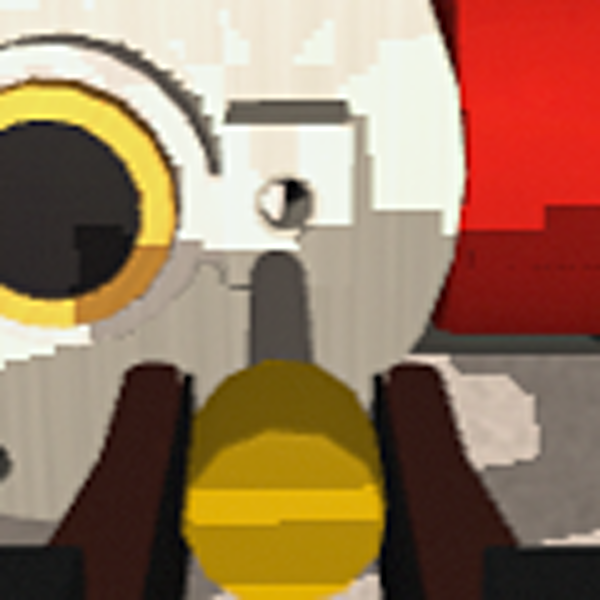

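Call:
arm_command(increments=[[[0.05,-0.2,0.5],0],[[0.05,-0.2,0.8],0],[[0,0,0.8],0],[[0,0,0.4],0],[[0,0,0],0],[[0,0,0],0]])

```text
t: 11.35
ee_pos: [613.1, 96.1, 251.0]
orientation: [3.127, -0.013, -0.035]
ft_force: [0.1, 0.6, -0.9]
width: 23.1
```

```bash
cat > look.py <<'E'
from h import *
import sys
o=get_obs();cam=Rt("wrist");print(o["t"],o["ee_pos"],o["orientation"])
im=get_image("wrist")[:,:,::-1]
cv2.imwrite(f"pics/{sys.argv[1]}.png",cv2.resize(im[150:270,200:320],(600,600),interpolation=cv2.INTER_CUBIC))
Rw=cv2.Rodrigues(o["orientation"])[0];tip=o["ee_pos"]+Rw@[0,0,61]
print(tip,Rw[:,2],[(np.array(proj("wrist",p,cam))-[200,150])*5 for p in(tip,(612.3,97.6,183))])
E
python3 look.py w6
```

```text
11.35 [613.10847483  96.05691541 250.98016617] [ 3.12745794 -0.01291971 -0.03480169]
[611.74763573  95.21383108 190.00117532] [-0.02230884 -0.01382105 -0.99965559] [array([282.01069435, 288.22296747]), array([285.71475371, 262.91845583])]
```

View pics/w6.png

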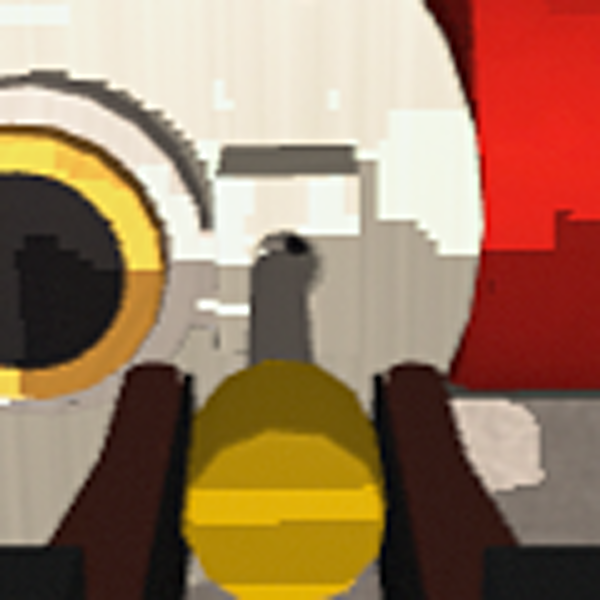

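Call:
arm_command(increments=[[[0.12,-0.05,0.3],0],[[0,0,0.2],0],[[0,0,0],0],[[0,0,0],0]])

```text
t: 11.8
ee_pos: [614.8, 96.5, 246.3]
orientation: [3.128, -0.013, -0.033]
ft_force: [-0.1, -0.1, -1.1]
width: 23.0
```

```bash
python3 look.py w7
```

```text
11.8 [614.75471422  96.47062894 246.2617839 ] [ 3.12767491 -0.01313822 -0.03273376]
[613.47458853  95.63922015 185.28088494] [-0.02098567 -0.01362965 -0.99968687] [array([282.01067911, 288.22068556]), array([275.61079204, 273.62351708])]
```

View pics/w7.png

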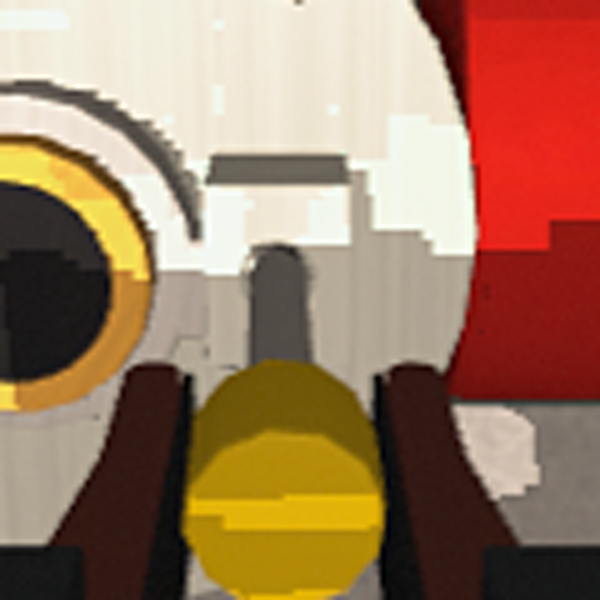

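Call:
arm_command(increments=[[[0.005,0,0.25],0],[[0.005,0,0.25],0],[[0,0,0],0],[[0,0,0],0]])

```text
t: 12.25
ee_pos: [614.7, 95.9, 241.3]
orientation: [3.127, -0.013, -0.032]
ft_force: [0.4, 0.5, -0.1]
width: 23.5
```

Call:
arm_command(increments=[[[0,-0.06,0.2],0],[[0.01,0,0.3],0],[[0.01,-0.01,0.3],0],[[0,0,0],0],[[0,0,0],0]])

```text
t: 12.75
ee_pos: [614.5, 96.1, 232.2]
orientation: [3.126, -0.013, -0.034]
ft_force: [-0.2, -1.7, 0.2]
width: 23.8
```

```bash
python3 look.py w8
```

```text
12.75 [614.46957484  96.05058799 232.24949257] [ 3.12594008 -0.01299681 -0.03368795]
[613.1511301   95.11406755 171.27093378] [-0.02161385 -0.01535279 -0.9996485 ] [array([282.01244847, 288.22375597]), array([275.46049925, 297.99289563])]
```

View pics/w8.png

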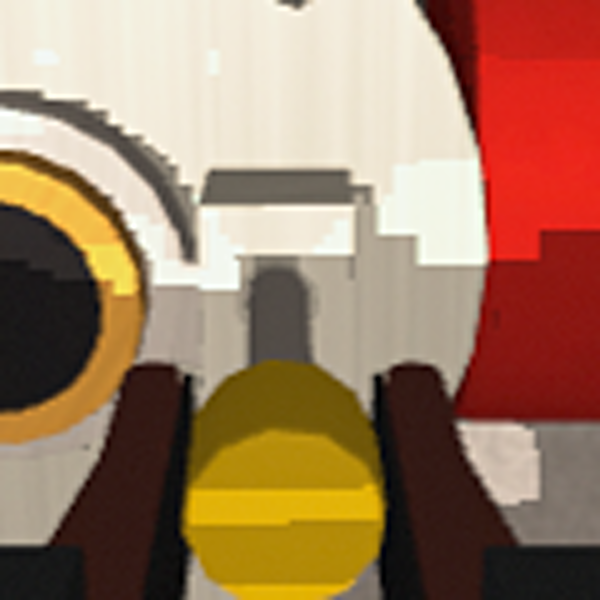

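Call:
arm_command(increments=[[[0.01,0,0.3],0],[[0.01,0,0.3],0],[[0.01,0,0.3],0],[[0,0,0],0],[[0,0,0],0]])

```text
t: 13.3
ee_pos: [614.3, 95.9, 222.3]
orientation: [3.126, -0.013, -0.035]
ft_force: [-0.7, -1.5, 0.6]
width: 23.4
```

Call:
arm_command(increments=[[[0.01,0,0.2],0],[[0.01,0,0.2],0],[[0.01,0,0.1],0],[[0,0,0],0],[[0,0,0],0]])

```text
t: 13.8
ee_pos: [614.3, 95.8, 217.1]
orientation: [3.126, -0.013, -0.035]
ft_force: [-0.8, -1.6, -0.6]
width: 23.3
```

Release.

Call:
arm_command(increments=[[[0,0,0],0],[[0,0,0],0],[[0,0,0],0],[[0,0,0],0],[[0,0,0],0],[[0,0,0],0]], gripper=0.8)

```text
t: 14.4
ee_pos: [615.6, 96.9, 217.8]
orientation: [3.128, -0.013, -0.03]
ft_force: [0.9, -0.3, 0.1]
width: 67.3
```

```bash
python3 look.py w9
```

```text
14.4 [615.59656815  96.87540208 217.78241843] [ 3.12778461 -0.01304196 -0.03036959]
[614.40871472  96.0487743  156.79958731] [-0.01947301 -0.01355127 -0.99971854] [array([282.01113964, 288.21846049]), array([265.70048558, 334.89078601])]
```

View pics/w9.png

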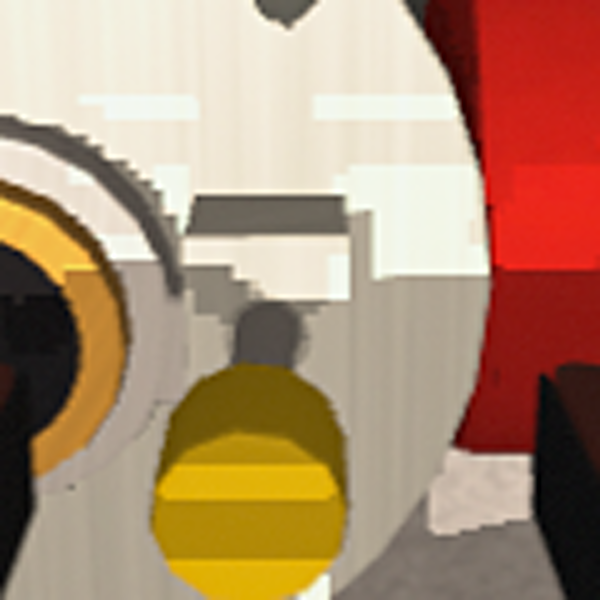

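Call:
arm_command(increments=[[[0,0,-1],0],[[0,0,-2],0],[[0,0,-3],0],[[0,0,-2],0],[[0,0,0],0]])

```text
t: 14.95
ee_pos: [617.1, 97.9, 302.3]
orientation: [3.128, -0.013, -0.032]
ft_force: [-0.2, 0.7, -0.9]
width: 70.4
```

Call:
arm_command(increments=[[[-2,-0.5,0],0],[[-3,-1,0],0],[[-3,-1,0],0],[[-3,-1,0],0],[[-2.5,-0.6,0],0],[[-2,0,0],0],[[0,0,0],8],[[0,0,0],8],[[0,0,0],0],[[0,0,0],0]], gripper=0)

```text
t: 15.95
ee_pos: [453.0, 140.6, 299.5]
orientation: [3.09, -0.457, -0.035]
ft_force: [0.2, -0.9, 0.3]
width: 0.4
```

```bash
python3 - <<'E'
from h import *
o=get_obs();cam=Rt("wrist");print(o["t"],o["ee_pos"],o["orientation"],o["width"])
im=get_image("wrist")[:,:,::-1];cv2.imwrite("pics/w10.png",im)
im=get_image("scene")[:,:,::-1];cv2.imwrite("pics/s10.png",cv2.resize(im[100:300,180:380],(600,600),interpolation=cv2.INTER_CUBIC))
for P in((450.4,113.6,222),o["ee_pos"]*[1,1,0]+[0,0,200]):print(proj("wrist",P,cam))
E
```

```text
15.95 [453.0187913  140.59007268 299.50376828] [ 3.089611   -0.45666486 -0.03471915] 0.40820663817786756
[263.19964626 226.12084217]
[258.0827544  193.49304781]
```

View pics/w10.png

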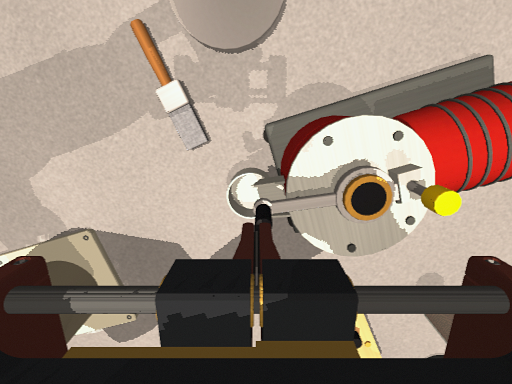

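View pics/s10.png

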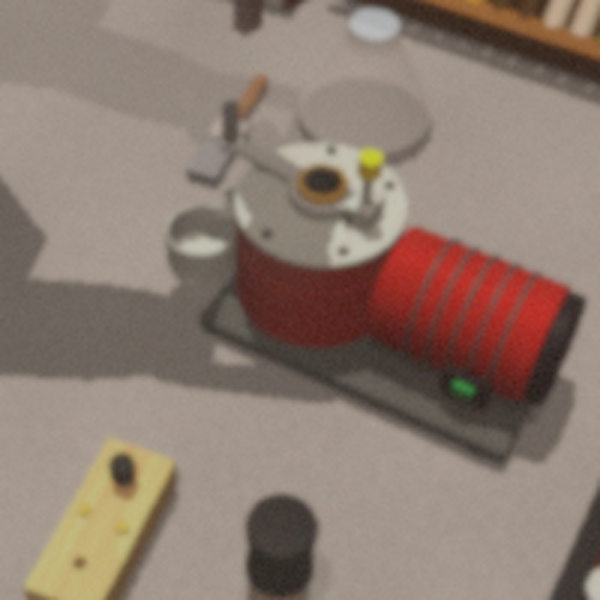

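Call:
arm_command(increments=[[[0.4,-0.4,1],0],[[0,0,2.5],0],[[0,0,2.5],0],[[0,0,2],0],[[0,0,1.5],0],[[0,0,1],0],[[0,0,0],0],[[0,0,0],0]])

```text
t: 16.85
ee_pos: [458.4, 142.3, 186.9]
orientation: [3.092, -0.445, -0.034]
ft_force: [0.5, -0.3, -0.3]
width: 0.3
```

Call:
arm_command(increments=[[[0,0.2,-0.1],0],[[0,0.2,-0.1],0],[[0,0.2,0],0],[[0,0.2,0],0],[[0,0.2,0],0],[[0,0.15,0],0]])

```text
t: 17.45
ee_pos: [457.0, 131.1, 192.1]
orientation: [3.095, -0.444, -0.026]
ft_force: [-0.2, 0.0, -1.5]
width: 0.4
```

Call:
arm_command(increments=[[[0,0.15,0],-0.7],[[0,0.15,0],-0.7],[[0,0.15,0],-0.7],[[0,0.15,0],-0.7],[[0,0.15,0],-0.7],[[0,0.15,0],-0.7],[[0,0.15,0],-0.7],[[0,0.15,0],-0.7]])

```text
t: 18.25
ee_pos: [454.0, 118.6, 192.2]
orientation: [3.115, -0.279, -0.027]
ft_force: [-0.2, 0.6, -0.2]
width: 0.5
```

```bash
cat > st.py <<'E'
from h import *
import sys
o=get_obs();H=np.array([564.3,97.6]);v=o["ee_pos"][:2]-H;r=o["orientation"]
R=cv2.Rodrigues(r)[0]
print(o["t"],o["ee_pos"].round(1),"phi",np.degrees(np.arctan2(v[1],v[0]))%360,"r",np.hypot(*v),"yaw",np.degrees(np.arctan2(R[1,0],R[0,0])),"f_tool",(R.T@o["ft_force"]).round(2))
if len(sys.argv)>1:
    im=get_image("scene")[:,:,::-1];cv2.imwrite(f"pics/{sys.argv[1]}.png",cv2.resize(im[100:250,200:350],(600,600),interpolation=cv2.INTER_CUBIC))
E
python3 st.py s11
```

```text
18.25 [454.  118.6 192.2] phi 169.24164848860673 r 112.28221612388701 yaw -10.258845718681146 f_tool [-0.29 -0.6   0.21]
```

View pics/s11.png

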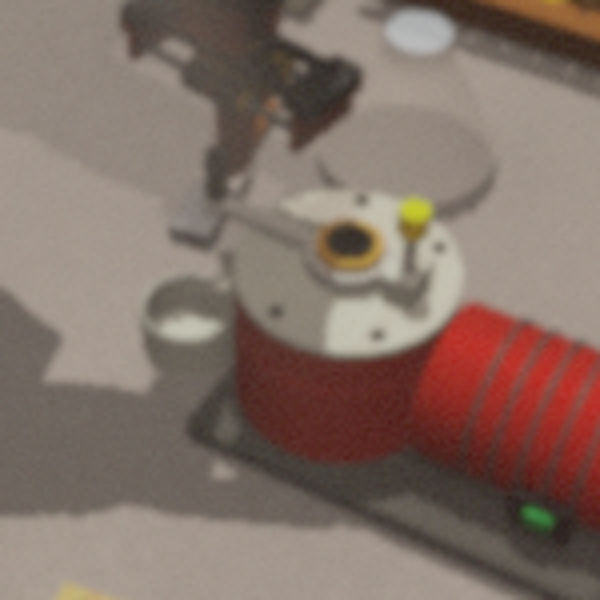

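Call:
arm_command(increments=[[[-0.02,0.15,0],-0.75],[[-0.02,0.15,0],-0.75],[[-0.02,0.15,0],-0.75],[[-0.02,0.15,0],-0.75],[[-0.02,0.15,0],-0.75],[[-0.02,0.15,0],-0.75],[[-0.02,0.15,0],-0.75],[[-0.02,0.15,0],-0.75]])

```text
t: 19.1
ee_pos: [451.0, 105.8, 192.7]
orientation: [3.127, -0.101, -0.027]
ft_force: [0.8, 0.6, 1.0]
width: 0.4
```

```bash
python3 st.py
```

```text
19.1 [451.  105.8 192.7] phi 175.84029604043343 r 113.61732293362175 yaw -3.6985706140600048 f_tool [ 0.75 -0.6  -1.06]
```

Call:
arm_command(increments=[[[-0.02,0.15,0],-0.75],[[-0.02,0.15,0],-0.75],[[-0.02,0.15,0],-0.75],[[-0.02,0.15,0],-0.75],[[-0.02,0.15,0],-0.75],[[-0.02,0.15,0],-0.75],[[-0.02,0.15,0],-0.75],[[-0.02,0.15,0],-0.75]])

```text
t: 19.9
ee_pos: [449.1, 92.8, 192.9]
orientation: [3.129, 0.078, -0.028]
ft_force: [0.2, 0.8, 0.3]
width: 0.2
```

```bash
python3 st.py s12
```

```text
19.9 [449.1  92.8 192.9] phi 182.40569608853403 r 115.2943266161757 yaw 2.8502516892241365 f_tool [ 0.22 -0.83 -0.29]
```

View pics/s12.png

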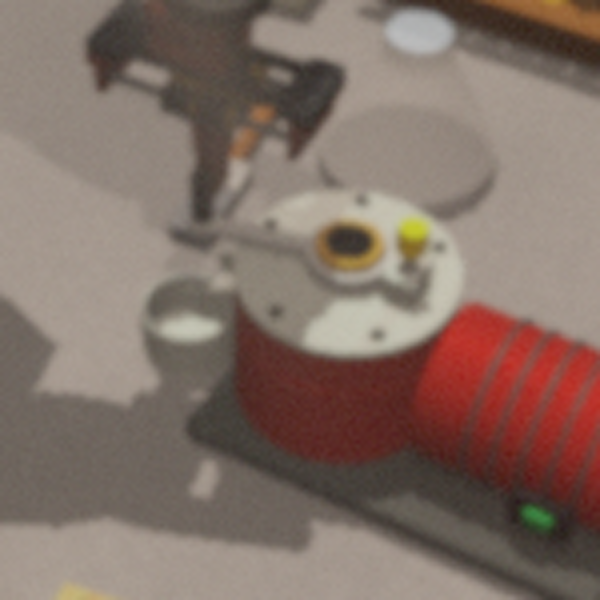

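```bash
python3 - <<'E'
from h import *
for n in("s10","s11","s12"):
    im=cv2.imread(f"pics/{n}.png");h=cv2.cvtColor(im,cv2.COLOR_BGR2HSV);m=cv2.inRange(h,(24,150,110),(34,255,255))
    k,l,st,ce=cv2.connectedComponentsWithStats(m);i=1+np.argmax(st[1:,4]);s=(3,180,100) if n=="s10" else (4,200,100)
    print(n,st[i],ce[i]/s[0]+[s[1],s[2]])
for z in(234,219,198):print(z,proj("scene",(612.5,97.6,z)))
E
python3 st.py
```

```text
s10 [362 151  20  19 292] [303.63584475 153.37557078]
s11 [403 202  27  25 532] [303.78571429 153.48731203]
s12 [402 222  23  22 416] [303.22355769 158.15204327]
234 [303.83446928 152.58840664]
219 [303.36555407 156.44998989]
198 [302.72427157 161.73104217]
19.95 [449.   92.6 192.9] phi 182.49427742423336 r 115.41520553505272 yaw 2.882537300052827 f_tool [-0.82 -0.48  0.53]
```

Call:
arm_command(increments=[[[0,-0.5,0],0],[[0,-1,0],0],[[0,-1,0],0],[[0,0,-2],0],[[0,0,-3],0],[[0,0,-3],0],[[0,0,-2],0],[[0,0,0],0],[[0,0,0],0]])

```text
t: 20.85
ee_pos: [447.4, 125.3, 294.4]
orientation: [3.128, 0.083, -0.035]
ft_force: [0.3, -0.3, 0.1]
width: 0.2
```

```bash
python3 st.py s13; python3 - <<'E'
from h import *
cv2.imwrite("pics/w13.png",get_image("wrist")[:,:,::-1])
E
```

```text
20.85 [447.4 125.3 294.4] phi 166.67305586259286 r 120.14656928566853 yaw 3.0490369050004853 f_tool [ 0.3   0.36 -0.14]
```

View pics/s13.png

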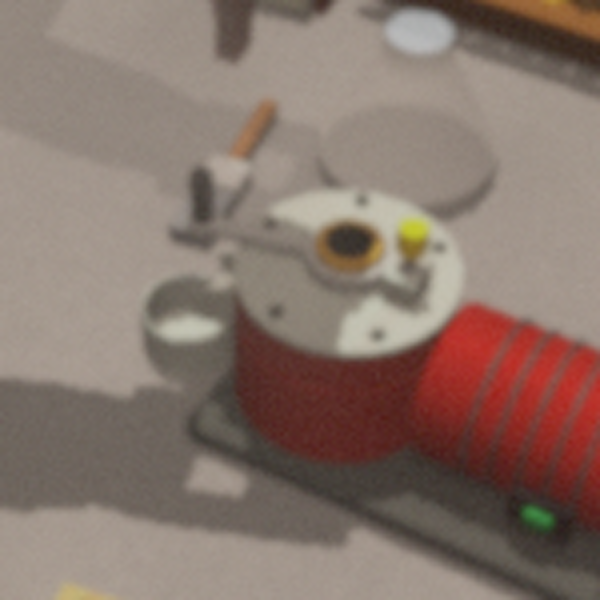

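View pics/w13.png

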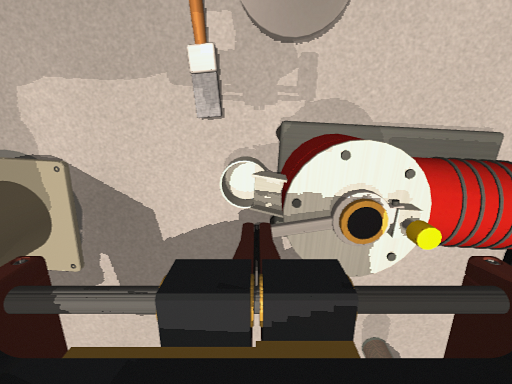

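Call:
arm_command(increments=[[[2,0.4,0],0],[[3,0.7,0],0],[[3,0.7,0],0],[[3,0.7,0],0],[[3,0.6,0],0],[[1.8,0.3,0],0],[[0,0,0],3],[[0,0,0],0],[[0,0,0],0]])

```text
t: 21.85
ee_pos: [606.2, 97.8, 273.4]
orientation: [3.123, 0.001, -0.073]
ft_force: [-0.1, 0.2, -0.7]
width: 0.4
```

```bash
python3 - <<'E'
from h import *
o=get_obs();cam=Rt("wrist");print(o["t"],o["ee_pos"],o["orientation"])
cv2.imwrite("pics/w14.png",get_image("wrist")[:,:,::-1]);print(proj("wrist",(612.5,97.6,226),cam))
E
```

```text
21.85 [606.21991525  97.80720208 273.35083681] [ 3.12319300e+00  1.38571372e-03 -7.28446549e-02]
[266.53911666 212.38560792]
```

View pics/w14.png

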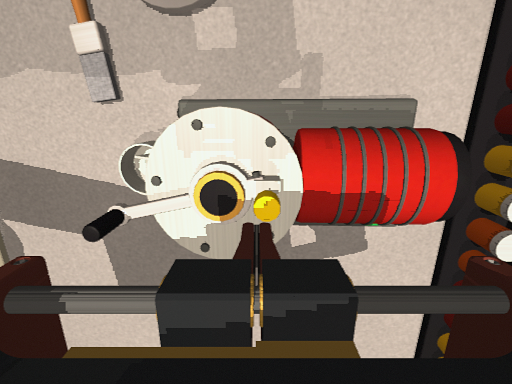

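Call:
arm_command(increments=[[[0,0,-2],0],[[0,0,-2],0],[[-3,0,0],0],[[-3,0,0],0],[[-3,0,0],0],[[0,0,0],0],[[0,0,0],0]])

```text
t: 22.6
ee_pos: [511.6, 98.9, 317.6]
orientation: [3.123, 0.013, -0.078]
ft_force: [-0.0, -0.3, 0.3]
width: 0.2
```

Call:
arm_command(increments=[[[1,0,0],0],[[1,0,0],0],[[1,0,0],0],[[1,0,0],0],[[1,0,0],0],[[1,0,0],0],[[0,0,0],0],[[0,0,0],0]])

```text
t: 23.4
ee_pos: [580.7, 99.3, 312.4]
orientation: [3.123, 0.013, -0.078]
ft_force: [0.8, 0.4, -0.6]
width: 0.6
```

Call:
arm_command(increments=[[[1,0,1],0],[[1,0,1],0],[[0.8,0,1],0],[[0,0,1],0],[[0,0,1],0],[[0,0,1],0],[[0,0,0.5],0],[[0,0,0],0],[[0,0,0],0]])

```text
t: 24.3
ee_pos: [605.4, 98.2, 238.6]
orientation: [3.122, 0.014, -0.084]
ft_force: [0.4, 0.2, 0.3]
width: 0.7
```

```bash
python3 st.py s15;python3 look.py w15
```

```text
24.3 [605.4  98.2 238.6] phi 0.8212939455715165 r 41.145293140879595 yaw 0.4822355192482125 f_tool [ 0.38 -0.19 -0.35]
24.35 [605.47387286  98.21984113 238.73927097] [ 3.12211822  0.01388679 -0.08361166]
[602.2143106   97.08801994 177.8369374 ] [-0.05343545 -0.01855445 -0.99839891] [array([282.0481891, 288.2858953]), array([338.45154879, 297.15904346])]
```

View pics/s15.png

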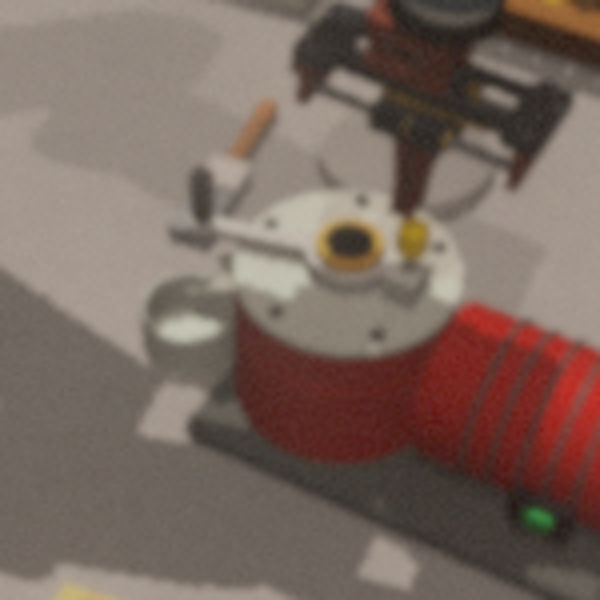

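View pics/w15.png

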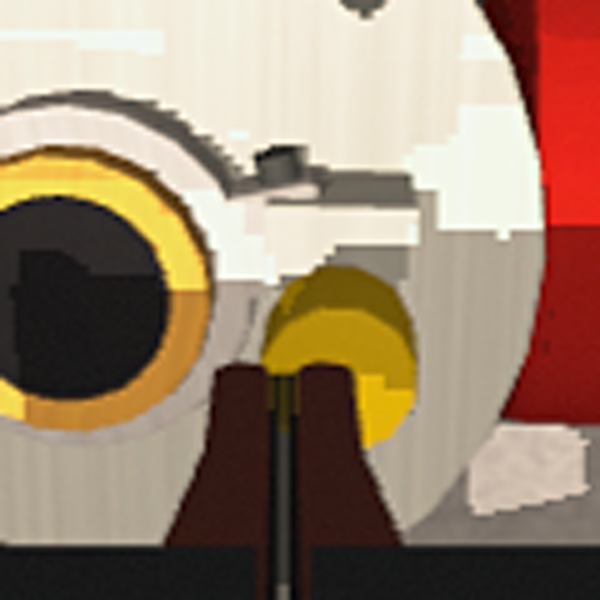

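Call:
arm_command(increments=[[[0.02,0,0.3],0],[[0.02,0,0.3],0],[[0.02,0,0.3],0],[[0.01,0,0.2],0],[[0.01,0,0.2],0],[[0.01,0,0.2],0]])

```text
t: 25.0
ee_pos: [606.7, 98.1, 224.4]
orientation: [3.123, 0.014, -0.078]
ft_force: [0.4, -0.5, 0.2]
width: 0.6
```

```bash
python3 st.py
```

```text
25.0 [606.7  98.1 224.4] phi 0.6735906236636917 r 42.37818424820523 yaw 0.4875853160069122 f_tool [ 0.41  0.51 -0.19]
```

Call:
arm_command(increments=[[[0,0,0.2],0],[[0,0,0.2],0],[[0,0,0.2],0]])

```text
t: 25.3
ee_pos: [607.6, 97.8, 220.1]
orientation: [3.123, 0.014, -0.073]
ft_force: [-2.4, -1.3, 8.3]
width: 0.6
```

Call:
arm_command(increments=[[[0,0,0.3],0],[[0,0,0.3],0],[[0,0,0.3],0]])

```text
t: 25.6
ee_pos: [607.7, 97.1, 214.2]
orientation: [3.122, 0.014, -0.07]
ft_force: [-2.2, -1.6, 6.1]
width: 0.5
```

Call:
arm_command(increments=[[[0,0,0.3],0],[[0,0,0.3],0],[[0,0,0.3],0]])

```text
t: 25.9
ee_pos: [607.5, 96.7, 207.8]
orientation: [3.122, 0.014, -0.068]
ft_force: [-3.2, -0.8, 6.6]
width: 0.6
```

Call:
arm_command(increments=[[[0,0,0.3],0],[[0,0,0.3],0]])

```text
t: 26.1
ee_pos: [607.5, 96.6, 205.3]
orientation: [3.122, 0.014, -0.066]
ft_force: [-11.7, -1.1, 34.7]
width: 0.7
```

Call:
arm_command(increments=[[[0,0,-0.1],0],[[0,0,-0.5],0],[[0,0,-2],0],[[0,0,-3],0],[[0,0,-3],0],[[0,0,-2],0],[[-3,0,0],0],[[-3,0,0],0],[[0,0,0],0],[[0,0,0],0]])

```text
t: 27.1
ee_pos: [551.3, 98.2, 319.2]
orientation: [3.122, 0.014, -0.064]
ft_force: [0.1, -0.2, 0.1]
width: 0.3
```

```bash
python3 st.py s16;python3 - <<'E'
from h import *
cam=Rt("wrist");cv2.imwrite("pics/w16.png",get_image("wrist")[:,:,::-1]);print(proj("wrist",(612.5,97.6,205),cam))
im=cv2.imread("pics/s16.png");h=cv2.cvtColor(im,cv2.COLOR_BGR2HSV);m=cv2.inRange(h,(24,150,110),(34,255,255))
k,l,st,ce=cv2.connectedComponentsWithStats(m);i=1+np.argmax(st[1:,4]);print(st[i],ce[i]/4+[200,100])
E
```

```text
27.1 [551.3  98.2 319.2] phi 177.1724774644788 r 13.025917448661795 yaw 0.4802057663777757 f_tool [ 0.09  0.25 -0.07]
[317.71356174 191.45793423]
[402 241  20  16 219] [303.10616438 161.87328767]
```

View pics/s16.png

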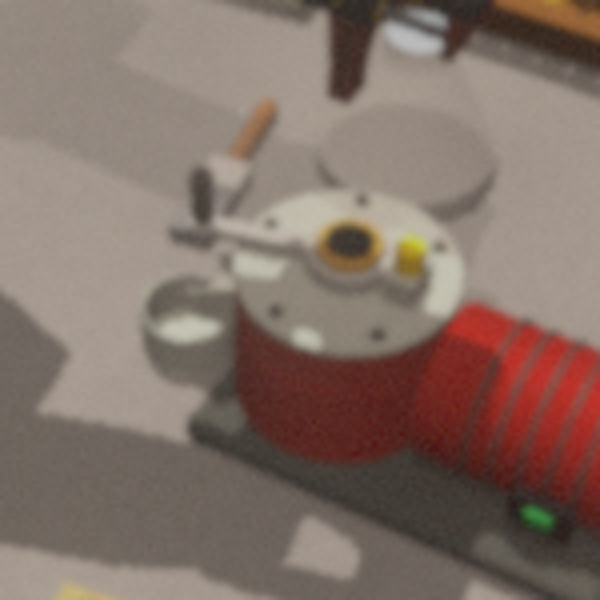

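View pics/w16.png

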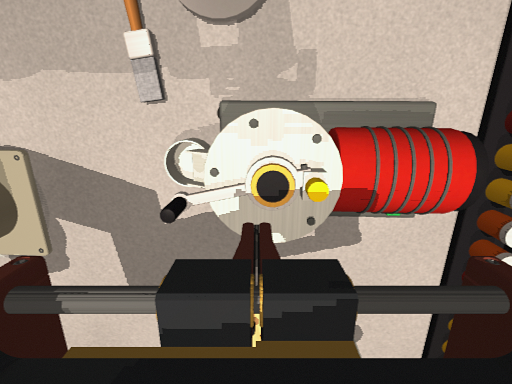

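```bash
python3 - <<'E'
from workcell import *
print(close_job())
E
```

```text
the job is handed in; nothing more can be done
None
```

The yellow-headed pin is in the mill's lug, through the collar and pressed fully home. I handed the job in at about t = 27 s of the 61 s allowed; no verdict was reported.

- **Placing:** I lowered the pin into the lug hole using the wrist camera. Side force stayed below 2 N, and I let go with the pin's lower end about 3 mm above the collar. It stood upright afterwards.
- **Swinging the lever:** I pushed the grip anticlockwise with closed fingers in 1.5 mm steps, at about 1 N. The scene picture then showed the yellow head about 4.7 pixels lower, a drop of about 15–18 mm. I stopped there without checking that the lever was blocked.
- **Pressing home:** The push took 6–8 N, then rose to about 35 N (36–37 N with the sideways part) at a fingertip height of 205.3 mm, where the head top at home should be 205 mm.
- **Last checks:** The final pictures show the head down on the lug, about 1.5 pixels from where it should appear. The force reading was back to zero, with the gripper clear at z = 319 mm.
- **What was off:** The tool had picked up a tilt of about 0.05 rad by the press. I pressed with one edge of the fingers near the pin's axis to keep the push central. The pin's own tilt was judged only by eye.
- **Other things on the counter:** The brush, tin and hopper looked untouched in the last pictures. The rest were not in view and not rechecked, but the arm did not touch them as far as I saw.

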